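# Level the fold-down bench leaf under a spirit level

## Task

Pull the folded-up wooden leaf down toward you so that it rests on its screw foot, and set the spirit level flat on it, lying lengthwise from the hinge toward the front edge. Turn the foot's round knob until the bubble stands between the two lines of the vial. Finish while still pressing the level down onto the leaf with about 10 N, with the bubble centred, the hand off the leaf and the knob, and the torch, tub and steel ring left where they are.

Things in the scene. Friction and masses are not known exactly. Their poses are not given: they have to be found in the camera images.
- bracket: fixed grey bracket carrying the leaf: base plate 225 x 236 x 8 mm and two side cheeks 122 mm tall at y = +-112 mm. Origin on the bench under the hinge line; x points from the leaf's front edge to the hinge (away from the robot; yaw varies), y along the hinge. A dark stop post about 55 mm high (+-3 mm) stands at x = -135, y = +60 mm and takes the foot
- leaf: plywood leaf, 200 mm wide (y), 14 mm thick; origin on the hinge line, mid-width, mid-thickness, 100 mm above the bench. It reaches to x = -173 mm; upper face z = +7 mm. Folded up, the front edge is at the top and the upper face with the knob (x = -135, y = 60 mm) looks away from the robot. Damped hinge: pulled below about 1.0 rad it sinks by itself in 2 to 3 s onto the post
- leaf_hinge (a joint): angle of the leaf, rad: 0 = level, 1.57 = folded up vertically, negative = front edge too low. It starts at 1.45 to 1.68 and keeps still there by friction. Once lowered it rests at about -0.02 to -0.09 (front edge low)
- leaf_handle (a point): middle of the steel bar handle on the leaf's front edge: round bar 10 mm thick, 60 mm long along the leaf's y, 202 mm from the hinge, with a 24 mm gap between bar and leaf edge. It is at the top while the leaf is folded up
- knob_grip (a point): middle of the foot's black round fluted knob (40 mm over the flutes, 37 mm where gripped, 27 mm high); axis = leaf's z. Clockwise from above screws the foot down and lifts the leaf's front edge; the knob itself then stays nearly in place, about 137 mm above the bench, 34 mm above the leaf's mid-plane when level. It stays where it is left
- knob_turn (a joint): turn of the knob, rad, growing clockwise seen from above, limits +-3.4. One rad moves the foot 4.8 mm and the leaf 0.035 rad. The value at which the leaf is level differs from case to case (-0.65 to 0.65), 0.7 to 2.6 rad clockwise from the start; turning takes about 0.2 N m
- level: aluminium spirit level, 150 x 24 x 38 mm, 0.35 kg, standing upright on the bench at first, to the right or to the left of the bracket. Origin at the centre of its underside, x lengthwise, z up. The green vial lies along the middle of its top (62 mm long, 12 mm wide, up to z = 43 mm); the top is flat at z = 38 mm for the outer 40 mm at each end
- bubble_arc (a joint): place of the pale 12 mm bubble along the level, rad: 0 = centred between the two black lines (10 mm either side of the middle). The bubble goes to the higher end, 5.8 mm per degree of tilt (0.334 m per rad of this value), and stops at 0.063 rad (21 mm); positive = toward the level's own +x end; it settles in about 0.5 s
- torch: dark grey torch, 125 x 36 x 37 mm, lying on the bench on the side where the level is not; origin under its centre; a bystander
- grease_tub: grease tub with white lid, 78 mm across, 68 mm high, left of and behind the bracket; a bystander
- die_ring: steel ring, 80 mm across, 26 mm high, right of and behind the bracket; a bystander
Mind the look-alikes: they are no part of the job. Leave any orange look-alike of the level alone.

How it is judged:
On the way, in this order (a step that is already met when the one before it is completed fails the run):
1. the leaf is pulled down onto its foot (value of joint leaf_hinge below 0.1 rad), for 0.2 s.
2. the level stands on the leaf, lengthwise from hinge to front edge (contact force between level and leaf above 1 N and angle between the x axis of level and the x axis of leaf, either way round below 0.26 rad and angle between the z axis of level and the z axis of leaf, either way round below 0.04 rad), for 0.2 s.
At the end, for the whole second after the job is handed in: Through the last second the fingers keep pressing the level, which bears on the leaf with 7 to 30 N (its weight included), flat, still and lengthwise within 15 degrees; the bubble is within 4.5 mm of the centre (between the lines); the robot touches neither leaf nor knob (value of joint bubble_arc between -0.0135 and 0.0135 rad and angle between the x axis of level and the x axis of leaf, either way round below 0.26 rad and angle between the z axis of level and the z axis of leaf, either way round below 0.03 rad and angle between level's own z axis and vertical below 0.04 rad and z of level in the frame of leaf between 0.004 and 0.011 m and contact force between level and leaf between 7 and 30 N and contact force between the fingers and level above 2 N and contact force between each of the arm, the fingers and leaf below 1 N and linear speed of level below 0.02 m/s and value of joint leaf_hinge below 0.03 rad); the arm keeps its last pose, push and grip.
It fails at once if the torch, tub or ring is pushed more than 40 mm away (distance of any of torch, grease_tub, die_ring from where it was at the start of the episode above 0.04 m).
It fails at once if the level is rammed onto the leaf with more than 60 N (contact force between level and leaf above 60 N).
It also fails if it takes over 72 s, if anything falls off the work surface, if the arm or the gripper's body presses on something with over 40 N, if the wrist force passes 120 N, or if a joint passes its speed limit or range.

## Robot

A 6-joint arm with a two-finger parallel gripper is mounted at the origin on a cart in front of the work surface, level with it; the furniture and walls round the work are solid. World frame = base frame: x ahead of the robot, y to its left, z up, the work surface at z = 0. Lengths are in m, angles in rad, forces in N, time in s.
With the tool pointing down it reaches from about 0.4 to 0.825 m from the base axis. Payload 7 kg.
Tool frame: the origin (TCP) lies at the centre of the arm's flange, where the gripper is bolted on; the fingertips stand 178 mm ahead of it and the grasp point (between the pads) lies arm.tcp_to_grasp ahead of it (arm.tcp_to_grasp is the distance from the TCP to the grasp point, in m); z points along the fingers, y is the direction in which the jaws open and shut (so a half turn about z gives the same grasp; the last joint's range is limited). The gripper opens to 88 mm and grips with 3 to 60 N. Pads are 19 mm wide; open, the fingers measure 130 mm over their backs; the gripper's body (78 mm by 193 mm) begins 47 mm behind the grasp point.
Start: joints at [-1.001, 0.359, 0.012, 0, -1.224, -0.288], TCP at [0.188, -0.648, 0.405] pointing down, gripper open.
Joint ranges: [-3.07, 3.07], [-1.43, 2.12], [-1.02, 1.25], [-3.03, 1.67], [-3.05, -0], [-3.03, 3.03]. Speed limits (rad/s): [2.39, 2.39, 3.01, 3.14, 3.14, 3.14].

## Interface

Orientations are given as [roll, pitch, yaw] about the fixed x, y, z axes, in that order (R = Rz(yaw) Ry(pitch) Rx(roll)).
In Python, from station import arm gives the robot as it stands.
- The arm moves only by the tool move_arm, never from a script. Its argument "deltas" is a list of rows, each a list of 6 numbers: the shift along the world's x, y, z in mm, then the turn, a rotation vector about the world's x, y, z in degrees. In form: [[tx, ty, tz, ax, ay, az], ...]. A call has exactly 5 rows; each row shifts and turns the commanded pose from where the row before left it; what a row does not reach is not made up. A row lasts 1/12 s, in which the tool goes at most 41.7 mm and 7.16 degrees, less where a joint would pass 70% of its speed; a pose out of reach is approached as far as the arm can. A call with a gripper value outside its range is refused whole. "claw" is the closure in counts, from 0 (fully open) to 255 (shut), set as the call begins (left out, the last holds). The fingers move at their own pace and stop on an object; "squeeze" is the grip in N (left out, the last holds). Time passes only in rows, so rows that do not move let the fingers close, or fill a call up. It gives the time, the measured TCP pose, the force and the opening at its end, in the units of the state.
- arm.get_state(): the state, without advancing time (a new reading comes with each control period).
- arm.grab_frame(name): name is "scene" or "top"; returns the picture (384x512x3 uint8, red, green, blue); there is no depth.
- arm.calibration(name): a dict with "intrinsics" (3x3 intrinsics, pixels), "T" (4x4, takes a point from camera to world coordinates). Camera axes: x right, y up, looking along -z (the intrinsics and any distortion apply to the point x, -y, -z); pixel columns grow to the right and rows downward; lengths in m; the calibration is good to about 2 mm. A picture is of the moment at which its call begins. calibration takes no time and is no camera call.
- arm.job_done(): hands the job in, once; it reports no verdict.
Trained networks look in the newest picture that a camera, given by its name, has taken for a name from the list of things; names that differ only in an ending like _2 or _b are one class to them, and where a whole thing is asked for, a point or a joint stands for the part that bears it (a point fixed in the world has none). Each returns a list of dicts, best first, with "score" (0 to 1); they miss things now and then, are a little off and sometimes report something else, mostly with a low value. They report only what shows in the picture. A call takes as long as a camera call. They do not tell look-alikes from the thing itself.
- arm.spot_in(thing, camera): "xy" ([column, row] in pixels, amid what is visible of it).
- arm.masks_of(thing, camera): "pixels" (384x512 bool, what is visible of it) and "xy" ([column, row] in pixels, amid what is visible of it).
- arm.spot_point(thing, camera): "xy" ([column, row] in pixels: a listed point, or the origin of a listed thing).
The state is a dict: "t": time; "q": joint angles; "qd": joint speeds; "joint_efforts": joint torques, N m; "eef_pos": TCP position; "ee_rot": TCP orientation; "force": force on the tool from outside, world axes, zero at the start; "moment": the same for the moment, N m; "width": finger opening in m.
Only numpy, scipy, OpenCV 4.12 (cv2) and the standard library are available. Lean on these libraries where they do the work, as an engineer would, in place of code of your own. Each camera call takes 0.05 s, during which the arm holds its last target. There are 200 camera calls.

## Working session

There is one attempt and no reset: what is moved stays moved. The work goes in short steps, Python scripts to look and compute and a tool call to move; the robot and the scene stay as the last step left them, time stands still between calls to the robot, and variables do not carry over. Pictures are saved under pics/ and viewed, about 8 in all and at most 12, crops included, and the job is handed in when it is done.

Besides the shell and the picture viewer there is one more tool, called after ">>>" as name(argument=value, ...) on one line, values as JSON. move_arm: Moves the arm, as the interface text tells. Its arguments: {"type":"object","properties":{"deltas":{"type":"array","items":{"type":"array","items":{"type":"number"}}},"claw":{"type":"number"},"squeeze":{"type":"number"}},"required":["deltas"]}

```bash
ls; mkdir -p pics
python3 - <<'E'
from station import arm
import cv2,numpy as np
print(arm.get_state()); print(arm.tcp_to_grasp)
for c in ("scene","top"):
    f=arm.grab_frame(c); cv2.imwrite(f"pics/{c}0.png",f[:,:,::-1]); k=arm.calibration(c); print(c,k)
    for n in ("bracket","leaf","leaf_handle","level","torch","grease_tub","die_ring","knob_grip"):
        print(n,[(np.round(d["xy"]).tolist(),round(d["score"],2)) for d in arm.spot_point(n,c)[:3]])
a=cv2.imread("pics/scene0.png");b=cv2.imread("pics/top0.png")
cv2.imwrite("pics/both0.png",cv2.resize(np.hstack([a,b]),(800,300)))
E
```

```text
pics
{'t': 0.0, 'q': array([-1.00090976e+00,  3.59381866e-01,  1.10769164e-02, -3.73280846e-04,
       -1.22406448e+00, -2.88107932e-01]), 'qd': array([-0.00039128, -0.00097749,  0.00025359,  0.00123932,  0.00087792,
        0.00033406]), 'joint_efforts': array([ 4.58949144e-04, -5.82722461e+01,  2.93038148e+01,  6.99711040e+00,
        6.67886066e-03, -1.31242296e-04]), 'eef_pos': array([ 0.18765262, -0.64819743,  0.40372937]), 'ee_rot': array([ 3.13998467e+00, -1.10580777e-04, -2.85994105e+00]), 'force': array([-0.20004567,  0.38890206,  0.05063353]), 'moment': array([ 0.02862172, -0.02109178, -0.00848157]), 'width': 0.08794583298583036}
0.1593
scene {'intrinsics': array([[444.76756478,   0.        , 251.37954334],
       [  0.        , 444.76756478, 188.35804406],
       [  0.        ,   0.        ,   1.        ]]), 'T': array([[-0.85289915,  0.25820723, -0.45375331, -0.09747564],
       [-0.52169494, -0.45470585,  0.72185662,  1.13502565],
       [-0.01993569,  0.8523917 ,  0.52252364,  0.77470137],
       [ 0.        ,  0.        ,  0.        ,  1.        ]])}
bracket [([244.0, 
[... 357 characters left out ...]
85,   0.        , 251.85494283],
       [  0.        , 362.63626485, 193.37540883],
       [  0.        ,   0.        ,   1.        ]]), 'T': array([[ 0.04141006,  0.97853126, -0.20189549,  0.37230716],
       [-0.99913472,  0.03977192, -0.01216553, -0.01963353],
       [-0.00387458,  0.20222457,  0.97933151,  1.0528086 ],
       [ 0.        ,  0.        ,  0.        ,  1.        ]])}
bracket [([244.0, 181.0], 0.6)]
leaf [([240.0, 172.0], 0.84)]
leaf_handle [([236.0, 156.0], 0.6), ([212.0, 146.0], 0.52)]
level [([284.0, 134.0], 0.98), ([135.0, 218.0], 0.81)]
torch [([350.0, 218.0], 0.93)]
grease_tub [([168.0, 165.0], 0.65)]
die_ring [([355.0, 170.0], 0.97)]
knob_grip [([211.0, 145.0], 0.78)]
```

View pics/both0.png

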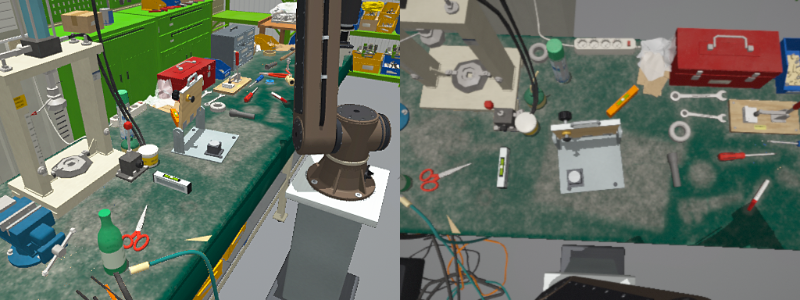

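```bash
cat > h.py <<'E'
import numpy as np,cv2
from station import arm
def ray(c,uv):
    k=arm.calibration(c);K=k["intrinsics"];T=k["T"]
    d=np.linalg.inv(K)@[uv[0],uv[1],1]; d=T[:3,:3]@np.array([d[0],-d[1],-d[2]])
    return T[:3,3],d/np.linalg.norm(d)
def onz(c,uv,z):
    o,d=ray(c,uv); return o+d*(z-o[2])/d[2]
def tri(u1,u2):
    o1,a=ray("scene",u1);o2,b=ray("top",u2)
    s=np.linalg.lstsq(np.c_[a,-b],o2-o1,rcond=None)[0]
    p,q=o1+s[0]*a,o2+s[1]*b
    return (p+q)/2,np.linalg.norm(p-q)
def proj(c,P):
    k=arm.calibration(c);T=k["T"];p=T[:3,:3].T@(np.array(P)-T[:3,3]);p=np.array([p[0],-p[1],-p[2]])
    u=k["intrinsics"]@p;return u[:2]/u[2]
E
python3 - <<'E'
from h import *
np.set_printoptions(precision=3,suppress=True)
print("handle",tri((244,95),(236,156)),"knob",tri((220,121),(211,145)))
print("leaf",tri((243,152),(240,172)),"brk",tri((244,178),(244,181)))
for u in ((284,134),(135,218)): print("level top",onz("top",u,0))
for u in ((216,239),(223,158)): print("level sc",onz("scene",u,0))
for n,u in dict(torch=(350,218),tub=(168,165),ring=(355,170)).items(): print(n,onz("top",u,0))
E
```

```text
handle (array([0.611, 0.029, 0.305]), np.float64(0.008961926818186784)) knob (array([0.66 , 0.095, 0.233]), np.float64(0.010492761394506547))
leaf (array([0.627, 0.027, 0.106]), np.float64(0.0031438519734544174)) brk (array([0.629, 0.02 , 0.001]), np.float64(0.006571062134668391))
level top [ 0.779 -0.097  0.   ]
level top [0.502 0.332 0.   ]
level sc [0.52  0.347 0.   ]
level sc [ 0.782 -0.069 -0.   ]
torch [ 0.528 -0.296  0.   ]
tub [0.666 0.25  0.   ]
ring [ 0.673 -0.313  0.   ]
```

The picture shows the folded leaf at about (240,165) in the top view. There are two level candidates there: the aluminium one at top (135,218) and an orange one at top (284,134). The aluminium one, left of the bracket, fits the description. I'll confirm it in a crop.

Run:
```python
from h import *
np.set_printoptions(precision=3,suppress=True)
a=cv2.imread("pics/top0.png");b=cv2.imread("pics/scene0.png")
A=cv2.resize(a[120:260,90:300],None,fx=2.8,fy=2.8,interpolation=cv2.INTER_CUBIC)[:390]
B=cv2.resize(b[85:255,180:330],None,fx=2.3,fy=2.3,interpolation=cv2.INTER_CUBIC)
cv2.imwrite("pics/crop0.png",cv2.resize(np.vstack([A[:, :588],cv2.copyMakeBorder(B,0,0,0,588-B.shape[1],cv2.BORDER_CONSTANT)]),(470,600)))
for c in ("top","scene"):
  for n in ("level","bracket","leaf","torch"):
    for m in arm.masks_of(n,c)[:2]:
        ys,xs=np.nonzero(m["pixels"]); 
        z={"level":.03,"bracket":.008,"leaf":.25,"torch":.02}[n]
        P=np.array([onz(c,(x,y),z)[:2] for x,y in zip(xs,ys)],np.float32)
        print(c,n,round(m["score"],2),np.round(m["xy"]),len(xs),np.round(np.array(cv2.boxPoints(cv2.minAreaRect(P))),3).tolist())
```

```text
top level 0.7 [287. 131.] 489 [[0.7120000123977661, -0.05400000140070915], [0.8320000171661377, -0.16099999845027924], [0.8529999852180481, -0.13699999451637268], [0.7329999804496765, -0.029999999329447746]]
top level 0.64 [131. 212.] 658 [[0.4320000112056732, 0.3490000069141388], [0.43299999833106995, 0.31299999356269836], [0.5860000252723694, 0.31700000166893005], [0.5849999785423279, 0.3529999852180481]]Traceback (most recent call last):
  File "<stdin>", line 12, in <module>
  File "h.py", line 8, in onz
    o,d=ray(c,uv); return o+d*(z-o[2])/d[2]
        ~~~^^^^^^
  File "h.py", line 4, in ray
    k=arm.calibration(c);K=k["intrinsics"];T=k["T"]
ValueError: time passes only in moves, steps and waits
```

View pics/crop0.png

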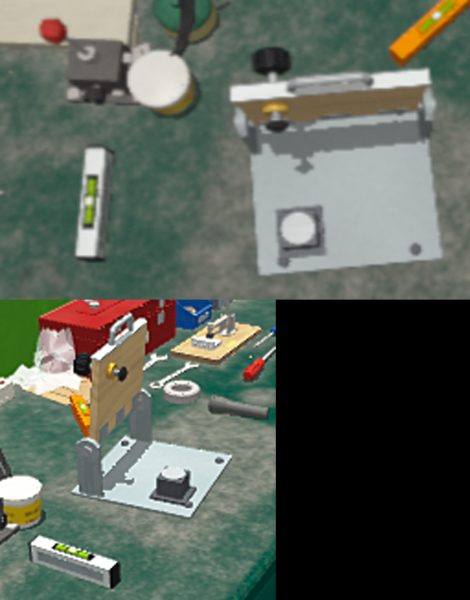

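```bash
sed -i 's/^def ray/import functools\n@functools.lru_cache\ndef cal(c): return arm.calibration(c)\ndef ray/; s/k=arm.calibration(c)/k=cal(c)/' h.py
python3 - <<'E'
from h import *
from scipy.optimize import least_squares
np.set_printoptions(precision=4,suppress=True)
T=lambda u,v:(90+u/2.238,120+v/2.151); S=lambda u,v:(180+u/1.838,85+(v-299.5)/1.767)
for n in ("level","bracket","leaf"):
  m=[q for q in arm.masks_of(n,"top") if n!="level" or q["xy"][0]<200][0]
  ys,xs=np.nonzero(m["pixels"]);z={"level":.038,"bracket":.008,"leaf":.25}[n]
  P=np.array([onz("top",(x,y),z)[:2] for x,y in zip(xs,ys)],np.float32)
  r=cv2.minAreaRect(P);print(n,r,len(xs))
obs=[("top","o",(244,181)),("scene","o",(244,178)),("top","leaf",(240,172)),("scene","leaf",(243,152)),
("top","h",(237,157)),("scene","h",(245,98)),("top","k",(211,145)),("scene","k",(220,121)),
("top","p",T(299,228)),("scene","p",S(174,471)),("top","nl",T(258,274)),("top","nr",T(441,257)),("scene","nl",S(190,515)),("scene","nr",S(232,456))]
def pts(v):
    x,y,w,th,xf=v;c,s=np.cos(w),np.sin(w)
    W=lambda a,b,z:(x+c*a-s*b,y+s*a+c*b,z)
    L=lambda a,b,z:W(a*np.cos(th)+z*np.sin(th),b,.1-a*np.sin(th)+z*np.cos(th)) if 0 else W(a*np.cos(th)+z*np.sin(th),b,.1-a*np.sin(th)+z*np.cos(th))
    return dict(o=W(0,0,0),leaf=L(0,0,0),h=L(-.202,0,0),k=L(-.135,.06,.034),p=W(-.135,.06,.055),nl=W(xf,.118,.004),nr=W(xf,-.118,.004))
f=lambda v:np.concatenate([proj(c,pts(v)[n])-u for c,n,u in obs])
r=least_squares(f,[.627,.025,0,1.57,-.2],loss="soft_l1")
print(r.x);P=pts(r.x)
for (c,n,u),e in zip(obs,f(r.x).reshape(-1,2)):print(c,n,e)
for k in P:print(k,np.array(P[k]))
E
```

```text
level ((0.5079001188278198, 0.33019551634788513), (0.15144416689872742, 0.035265062004327774), 1.4112993478775024) 658
bracket ((0.5955076813697815, 0.02983257919549942), (0.31621456146240234, 0.26491841673851013), 7.6351728439331055) 7094
leaf ((0.6032586097717285, 0.030104465782642365), (0.20126216113567352, 0.09263269603252411), 83.13814544677734) 1999
[ 0.627   0.0272  0.1315  1.5093 -0.1868]
top o [-2.9275 -0.4149]
scene o [0.2594 1.5283]
top leaf [-0.142  -0.1307]
scene leaf [0.4095 1.6173]
top h [-0.042  -3.8446]
scene h [ 0.1494 -2.1173]
top k [0.5038 3.5395]
scene k [ 6.4138 -0.155 ]
top p [-0.7353 -0.8612]
scene p [-0.1288 -0.5548]
top nl [ 0.2107 -0.4024]
top nr [0.3023 0.0327]
scene nl [-0.1587  0.8395]
scene nr [ 0.5878 -0.7439]
o [0.627  0.0272 0.    ]
leaf [0.627  0.0272 0.1   ]
h [0.6147 0.0256 0.3016]
k [0.6446 0.0901 0.2368]
p [0.4853 0.069  0.055 ]
nl [0.4263 0.1197 0.004 ]
nr [ 0.4573 -0.1142  0.004 ]
```

>>> move_arm(deltas=[[17,27,5,0,0,3.25],[17,27,5,0,0,3.25],[17,27,5,0,0,3.25],[17,27,5,0,0,3.25],[17,27,5,0,0,3.25]], claw=120)

```text
t: 1.57
eef_pos: [0.2731, -0.5121, 0.4299]
ee_rot: [-3.142, -0.0, -2.574]
force: [0.7, 0.7, -0.7]
width: 0.0598
```

>>> move_arm(deltas=[[17,27,5,0,0,3.25],[17,27,5,0,0,3.25],[17,27,5,0,0,3.25],[17,27,5,0,0,3.25],[17,27,5,0,0,3.25]])

```text
t: 1.98
eef_pos: [0.3581, -0.3769, 0.4552]
ee_rot: [-3.141, 0.0, -2.29]
force: [1.5, -0.7, 0.5]
width: 0.0465
```

>>> move_arm(deltas=[[17,27,5,0,0,3.25],[17,27,5,0,0,3.25],[17,27,5,0,0,3.25],[17,27,5,0,0,3.25],[17,27,5,0,0,3.25]])

```text
t: 2.4
eef_pos: [0.4431, -0.2419, 0.4803]
ee_rot: [-3.141, 0.0, -2.006]
force: [1.0, -0.2, -0.4]
width: 0.0463
```

>>> move_arm(deltas=[[17,27,5,0,0,3.25],[17,27,5,0,0,3.25],[17,27,5,0,0,3.25],[17,27,5,0,0,3.25],[17,27,5,0,0,3.25]])

```text
t: 2.82
eef_pos: [0.5281, -0.1069, 0.5052]
ee_rot: [-3.141, 0.0, -1.722]
force: [-0.9, -0.8, 1.0]
width: 0.0464
```

>>> move_arm(deltas=[[17,27,5,0,0,3.25],[17,27,5,0,0,3.25],[17,27,5,0,0,3.25],[17,27,5,0,0,3.25],[0,0,0,0,0,0]])

```text
t: 3.23
eef_pos: [0.5981, 0.0035, 0.5245]
ee_rot: [-3.141, 0.0, -1.492]
force: [0.2, -0.2, -0.7]
width: 0.046
```

>>> move_arm(deltas=[[5,8,0,0,0,1],[5,8,0,0,0,1],[5,8,0,0,0,1],[0,0,-10,0,0,0],[0,0,-10,0,0,0]])

```text
t: 3.65
eef_pos: [0.6108, 0.0238, 0.5041]
ee_rot: [-3.141, 0.0, -1.446]
force: [0.1, -0.7, -0.2]
width: 0.0468
```

Run:
```python
from h import *
b=arm.grab_frame("scene")[:,:,::-1];a=arm.grab_frame("top")[:,:,::-1]
cv2.imwrite("pics/p3.png",cv2.resize(np.hstack([b[50:200,170:320],a[90:240,165:315]]),(800,400),interpolation=cv2.INTER_CUBIC))
print(arm.get_state()["eef_pos"])
```

```text
[0.61009175 0.02332314 0.50202269]
```

View pics/p3.png

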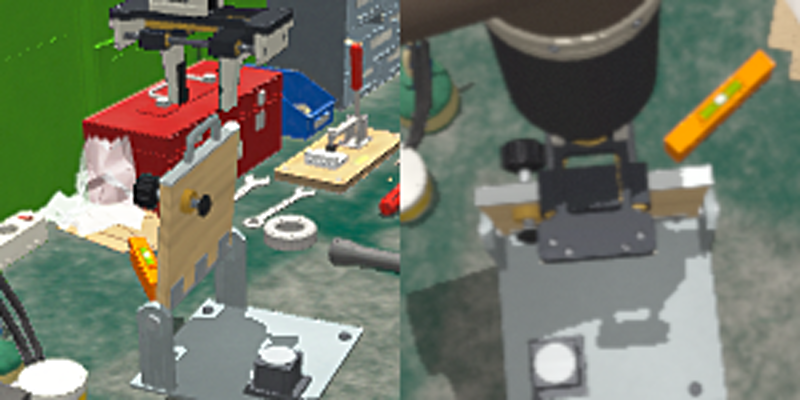

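>>> move_arm(deltas=[[0,0,-8,0,0,0],[0,0,-8,0,0,0],[0,0,-8,0,0,0],[0,0,-7,0,0,0],[0,0,0,0,0,0]])

```text
t: 4.17
eef_pos: [0.6103, 0.0235, 0.4716]
ee_rot: [3.139, 0.0, -1.446]
force: [0.5, 0.8, -0.5]
width: 0.0464
```

>>> move_arm(deltas=[[-9,-1.2,0,0,0,0],[-9,-1.2,0,0,0,0],[-10,-1.3,-1.5,0,0,0],[-10,-1.3,-1.5,0,0,0],[-10,-1.3,-1.5,0,0,0]])

```text
t: 4.58
eef_pos: [0.5615, 0.0171, 0.4696]
ee_rot: [-3.14, 0.0, -1.446]
force: [1.8, -0.3, -0.4]
width: 0.0465
```

>>> move_arm(deltas=[[-10,-1.3,-2,0,0,0],[-9.5,-1.3,-4,0,0,0],[-9.5,-1.3,-4,0,0,0],[-9.5,-1.3,-4,0,0,0],[-9.5,-1.3,-4,0,0,0]])

```text
t: 5.0
eef_pos: [0.5134, 0.0107, 0.4511]
ee_rot: [-3.141, 0.0, -1.446]
force: [1.8, 0.1, -0.7]
width: 0.0466
```

>>> move_arm(deltas=[[-9,-1.2,-5,0,0,0],[-9,-1.2,-5,0,0,0],[-9,-1.2,-5,0,0,0],[-8,-1,-6,0,0,0],[-8,-1,-6,0,0,0]])

```text
t: 5.42
eef_pos: [0.4705, 0.005, 0.4239]
ee_rot: [-3.141, 0.0, -1.446]
force: [0.0, -0.3, -1.2]
width: 0.0465
```

Run:
```python
from h import *
b=arm.grab_frame("scene")[:,:,::-1]
for c in ("scene",):
  for n in ("leaf_handle","knob_grip"): print(n,[(np.round(d["xy"]).tolist(),round(d["score"],2)) for d in arm.spot_point(n,c)[:2]])
cv2.imwrite("pics/p4.png",cv2.resize(b[50:230,170:340],(510,540),interpolation=cv2.INTER_CUBIC))
print(arm.get_state()["eef_pos"],arm.get_state()["force"])
```

```text
leaf_handle [([281.0, 117.0], 0.84), ([311.0, 145.0], 0.23)]
knob_grip [([251.0, 131.0], 0.49)]
[0.47090206 0.00509357 0.42403961] [ 0.45789354  0.48442748 -0.13817222]
```

View pics/p4.png

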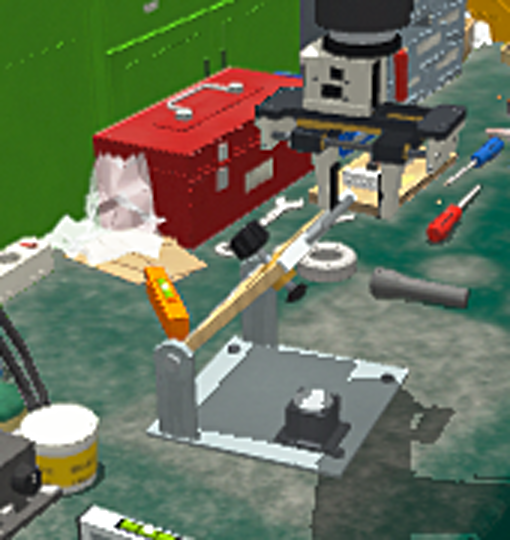

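>>> move_arm(deltas=[[0,0,15,0,0,0],[0,0,15,0,0,0],[2.3,20.7,-9.6,0,0,5.27],[2.3,20.7,-9.6,0,0,5.27],[2.3,20.7,-9.6,0,0,5.27]], claw=80)

```text
t: 5.98
eef_pos: [0.479, 0.068, 0.4258]
ee_rot: [-3.14, 0.0, -1.166]
force: [0.4, 0.1, -0.6]
width: 0.0602
```

>>> move_arm(deltas=[[2.3,20.7,-9.6,0,0,5.27],[2.3,20.7,-9.6,0,0,5.27],[2.3,20.7,-9.6,0,0,5.27],[2.3,20.7,-9.6,0,0,5.27],[2.3,20.7,-9.6,0,0,5.27]])

```text
t: 6.4
eef_pos: [0.4905, 0.1722, 0.3771]
ee_rot: [-3.141, -0.0, -0.705]
force: [1.0, -1.0, 0.1]
width: 0.06
```

>>> move_arm(deltas=[[2.3,20.7,-9.6,0,0,5.27],[2.3,20.7,-9.6,0,0,5.27],[2.3,20.7,-9.6,0,0,5.27],[2.3,20.7,-9.6,0,0,5.27],[2.3,20.7,-9.6,0,0,5.27]])

```text
t: 6.82
eef_pos: [0.502, 0.2757, 0.329]
ee_rot: [3.142, -0.0, -0.246]
force: [0.9, 0.4, 0.7]
width: 0.0605
```

>>> move_arm(deltas=[[2.3,20.7,-9.6,0,0,5.27],[2.3,20.7,-9.6,0,0,5.27],[2.3,20.7,-9.6,0,0,5.27],[0,0,0,0,0,0],[0,0,0,0,0,0]])

```text
t: 7.23
eef_pos: [0.5087, 0.3375, 0.2995]
ee_rot: [3.14, 0.001, 0.026]
force: [0.4, 0.3, 0.9]
width: 0.0601
```

Run:
```python
from h import *
np.set_printoptions(precision=4,suppress=True)
b=arm.grab_frame("scene")[:,:,::-1];a=arm.grab_frame("top")[:,:,::-1]
s=arm.get_state();print(s["eef_pos"],s["ee_rot"],s["q"])
for c in ("scene","top"):
  for n in ("leaf_handle","knob_grip","level","leaf"): print(c,n,[(np.round(d["xy"],1).tolist(),round(d["score"],2)) for d in arm.spot_point(n,c)[:2]])
A=np.hstack([b[110:260,180:330],a[120:270,165:315]])
cv2.imwrite("pics/p5.png",cv2.resize(A,(800,400),interpolation=cv2.INTER_CUBIC))
```

```text
[0.5087 0.3363 0.3006] [3.1411 0.0001 0.0244] [ 0.9042  0.3375 -0.2736  0.0002 -0.9602  0.6908]
scene leaf_handle [([299.7, 169.1], 0.64)]
scene knob_grip [([272.3, 161.2], 0.43)]
scene level [([215.0, 238.7], 0.67)]
scene leaf [([241.4, 150.6], 0.66)]
top leaf_handle [([243.3, 244.8], 0.68)]
top knob_grip [([220.6, 224.7], 0.46), ([135.0, 213.0], 0.18)]
top level [([286.3, 135.7], 0.93), ([134.3, 212.8], 0.81)]
top leaf [([237.9, 174.1], 0.63)]
```

View pics/p5.png

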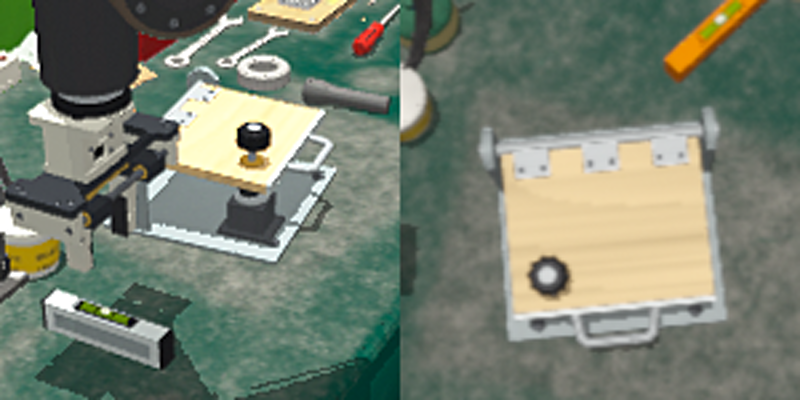

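Run:
```python
from h import *
np.set_printoptions(precision=4,suppress=True)
o=np.array([.627,.0272]);w=.1315;R=np.array([[np.cos(w),np.sin(w)],[-np.sin(w),np.cos(w)]])
T=lambda u,v:(165+(u-400)/2.667,120+v/2.667)
for n,uv in dict(mid=(618,170),right=(653,163),left_front=(513,317),right_front=(717,299),knob=(549,275),rearleft=(501,150),rearright=(704,137)).items():
    print(n,R@(onz("top",T(*uv),.105 if n!="knob" else .15)[:2]-o))
h,e=tri((299.7,169.1),(243.3,244.8));print("handle",h,e,R@(h[:2]-o))
k,e=tri((272.3,161.2),(220.6,224.7));print("knob",k,e,R@(k[:2]-o))
```

```text
mid [-0.0358 -0.0157]
right [-0.0318 -0.0514]
left_front [-0.1733  0.0992]
right_front [-0.1738 -0.1009]
knob [-0.1412  0.0577]
rearleft [-0.0044  0.1003]
rearright [-0.0096 -0.1054]
handle [0.4301 0.0085 0.0859] 0.003958355262660982 [-0.1977  0.0072]
knob [0.4845 0.0714 0.1278] 0.014203284176709793 [-0.1355  0.0625]
```

>>> move_arm(deltas=[[0,0,-22,0,0,0],[0,0,-22,0,0,0],[0,0,-22,0,0,0],[0,0,-22,0,0,0],[0,0,-12,0,0,0]])

```text
t: 8.15
eef_pos: [0.5079, 0.3357, 0.1983]
ee_rot: [3.14, 0.002, 0.025]
force: [-0.5, 0.0, -0.2]
width: 0.0601
```

>>> move_arm(deltas=[[0,0,-11,0,0,0],[0,0,0,0,0,0],[0,0,0,0,0,0],[0,0,0,0,0,0],[0,0,0,0,0,0]])

```text
t: 8.57
eef_pos: [0.5088, 0.3368, 0.1908]
ee_rot: [-3.14, -0.001, 0.026]
force: [0.4, 0.0, -0.2]
width: 0.0598
```

>>> move_arm(deltas=[[0,0,0,0,0,0],[0,0,0,0,0,0],[0,0,0,0,0,0],[0,0,0,0,0,0],[0,0,0,0,0,0]], claw=255, squeeze=15)

```text
t: 8.98
eef_pos: [0.5085, 0.3365, 0.1897]
ee_rot: [-3.141, -0.0, 0.026]
force: [0.4, -0.5, 0.0]
width: 0.0323
```

>>> move_arm(deltas=[[0,0,0,0,0,0],[0,0,0,0,0,0],[0,0,0,0,0,0],[0,0,0,0,0,0],[0,0,5,0,0,0]])

```text
t: 9.4
eef_pos: [0.508, 0.336, 0.1935]
ee_rot: [3.14, 0.002, 0.025]
force: [-0.2, -0.3, -2.9]
width: 0.024
```

>>> move_arm(deltas=[[0,0,10,0,0,0],[0,0,20,0,0,0],[0,0,25,0,0,0],[0,0,25,0,0,0],[0,0,25,0,0,0]])

```text
t: 9.82
eef_pos: [0.5082, 0.3363, 0.3012]
ee_rot: [3.141, 0.0, 0.026]
force: [0.4, 0.5, -2.8]
width: 0.024
```

>>> move_arm(deltas=[[0,0,20,0,0,0],[0,0,10,0,0,0],[0,0,0,0,0,0],[0,0,0,0,0,0],[0,0,0,0,0,0]])

```text
t: 10.23
eef_pos: [0.508, 0.336, 0.328]
ee_rot: [3.14, 0.002, 0.025]
force: [-0.9, -1.1, -3.4]
width: 0.0239
```

Run:
```python
from h import *
np.set_printoptions(precision=4,suppress=True)
b=arm.grab_frame("scene")[:,:,::-1];a=arm.grab_frame("top")[:,:,::-1]
s=arm.get_state();print(s["eef_pos"],s["ee_rot"],s["width"],s["force"])
for c in ("scene","top"):
  for n in ("level","leaf_handle"): print(c,n,[(np.round(d["xy"],1).tolist(),round(d["score"],2)) for d in arm.spot_point(n,c)[:2]])
A=np.hstack([b[80:280,130:330],a[120:320,80:280]])
cv2.imwrite("pics/p6.png",cv2.resize(A,(800,400),interpolation=cv2.INTER_CUBIC))
o=np.array([.627,.0272]);w=.1315
M=np.array([[np.cos(w),-np.sin(w)],[np.sin(w),np.cos(w)]])
print("level target",o+M@[-.108*np.cos(.07),-.034])
```

```text
[0.5081 0.3361 0.3278] [3.1395 0.0022 0.0254] 0.023807107142577357 [-0.4627 -0.3938 -3.4537]
scene level [([214.0, 200.0], 0.94)]
scene leaf_handle [([301.1, 168.8], 0.9)]
top level [([116.0, 208.5], 0.91), ([285.5, 134.0], 0.84)]
top leaf_handle [([243.4, 245.3], 0.68)]
level target [ 0.5247 -0.0206]
```

View pics/p6.png

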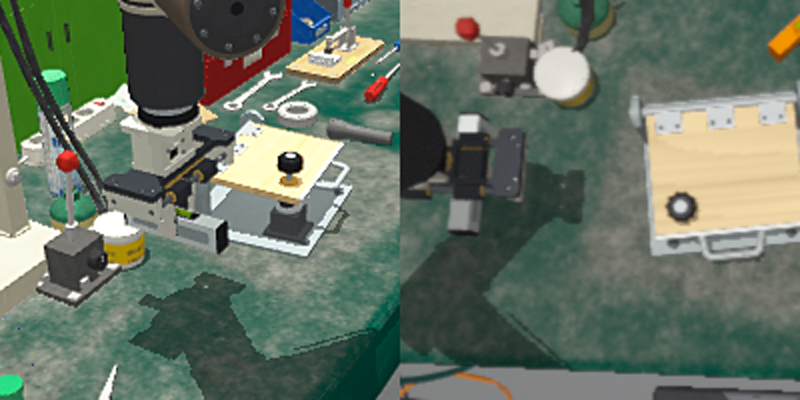

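The level is held (opening 24 mm, about 3.4 N weight). Next I go over the knob, tilt to match the leaf, and lower.

>>> move_arm(deltas=[[0,0,20,0,0,0],[0,0,20,0,0,0],[0,0,20,0,0,0],[0,-12,0,0,0,0.4],[0.2,-24,0,0,0,0.4]])

```text
t: 10.95
eef_pos: [0.5089, 0.3018, 0.3902]
ee_rot: [-3.14, -0.002, 0.042]
force: [0.1, -0.8, -3.5]
width: 0.0236
```

>>> move_arm(deltas=[[0.2,-24,0,0,0,0.4],[0.2,-24,0,0,0,0.4],[0.2,-24,0,0,0,0.4],[0.2,-24,0,0,0,0.4],[0.2,-24,0,0,0,0.4]])

```text
t: 11.37
eef_pos: [0.5092, 0.1789, 0.3888]
ee_rot: [3.141, 0.001, 0.075]
force: [0.7, -0.1, -3.8]
width: 0.0239
```

>>> move_arm(deltas=[[0.2,-24,0,0,0,0.4],[0.2,-24,0,0,0,0.4],[0.2,-24,0,0,0,0.4],[0.2,-24,0,0,0,0.4],[0.2,-24,0,0,0,0.4]])

```text
t: 11.78
eef_pos: [0.5101, 0.0589, 0.3889]
ee_rot: [3.142, 0.001, 0.11]
force: [1.4, 1.0, -3.7]
width: 0.0238
```

>>> move_arm(deltas=[[0.2,-24,0,0.1,-0.8,0.4],[0.2,-24,0,0.1,-0.8,0.4],[0.2,-24,0,0.1,-0.8,0.4],[0.2,-10,0,0.1,-0.8,0],[0,0,0,0.1,-0.8,0]])

```text
t: 12.2
eef_pos: [0.5109, -0.0235, 0.3889]
ee_rot: [3.141, -0.07, 0.128]
force: [0.4, 0.5, -3.0]
width: 0.0238
```

Run:
```python
from h import *
np.set_printoptions(precision=4,suppress=True)
s=arm.get_state();print(s["eef_pos"],np.degrees(s["ee_rot"]),s["width"],s["force"],s["q"])
```

```text
[ 0.5109 -0.0235  0.3889] [179.9898  -4.0166   7.3255] 0.023840892711050162 [ 0.4094  0.549  -3.0121] [ 0.3447  0.0767 -0.4014  0.0178 -1.0244  1.3452]
```

>>> move_arm(deltas=[[0,0,-20,0,0,0],[0,0,-20,0,0,0],[0,0,-20,0,0,0],[0,0,-20,0,0,0],[0,0,-10,0,0,0]])

```text
t: 12.62
eef_pos: [0.5105, -0.0213, 0.297]
ee_rot: [-3.142, -0.067, 0.13]
force: [-0.7, 0.0, -3.6]
width: 0.024
```

>>> move_arm(deltas=[[0,0,-2,0,0,0],[0,0,-1,0,0,0],[0,0,-1,0,0,0],[0,0,-1,0,0,0],[0,0,0,0,0,0]], squeeze=8)

```text
t: 13.03
eef_pos: [0.5117, -0.0214, 0.2953]
ee_rot: [-3.141, -0.072, 0.13]
force: [-0.4, -0.5, -3.0]
width: 0.0239
```

>>> move_arm(deltas=[[0,0,-1,0,0,0],[0,0,-1,0,0,0],[0,0,0,0,0,0],[0,0,-1,0,0,0],[0,0,0,0,0,0]])

```text
t: 13.45
eef_pos: [0.5114, -0.0216, 0.2915]
ee_rot: [-3.142, -0.07, 0.13]
force: [0.4, -0.4, -3.1]
width: 0.024
```

>>> move_arm(deltas=[[0,0,-1,0,0,0],[0,0,0,0,0,0],[0,0,-1,0,0,0],[0,0,0,0,0,0],[0,0,0,0,0,0]])

```text
t: 13.87
eef_pos: [0.5116, -0.0215, 0.2897]
ee_rot: [-3.142, -0.071, 0.13]
force: [1.4, -0.4, -2.5]
width: 0.0241
```

>>> move_arm(deltas=[[0,0,-1,0,0,0],[0,0,0,0,0,0],[0,0,0,0,0,0],[0,0,0,0,0,0],[0,0,0,0,0,0]])

```text
t: 14.28
eef_pos: [0.5116, -0.0215, 0.2892]
ee_rot: [3.142, -0.071, 0.131]
force: [-3.1, 0.3, 6.7]
width: 0.024
```

>>> move_arm(deltas=[[0,0,-1,0,0,0],[0,0,0,0,0,0],[0,0,0,0,0,0],[0,0,0,0,0,0],[0,0,0,0,0,0]])

```text
t: 14.7
eef_pos: [0.5117, -0.0215, 0.2885]
ee_rot: [3.142, -0.072, 0.131]
force: [-3.3, 1.5, 8.4]
width: 0.0242
```

>>> move_arm(deltas=[[0,0,0.5,0,0,0],[0,0,0.5,0,0,0],[0,0,0,0,0,0],[0,0,0,0,0,0],[0,0,0,0,0,0]], claw=120)

```text
t: 15.12
eef_pos: [0.5115, -0.0216, 0.2885]
ee_rot: [3.142, -0.07, 0.13]
force: [-0.1, 0.3, 0.2]
width: 0.0458
```

>>> move_arm(deltas=[[-0.5,0,5,0,0,0],[-1,0,15,0,0,0],[-1,0,20,0,0,0],[-1,0,20,0,0,0],[0,0,15,0,0,0]])

```text
t: 15.53
eef_pos: [0.508, -0.0216, 0.3654]
ee_rot: [3.142, -0.072, 0.131]
force: [0.7, -0.9, -0.0]
width: 0.0463
```

Run:
```python
from h import *
np.set_printoptions(precision=4,suppress=True)
b=arm.grab_frame("scene")[:,:,::-1];a=arm.grab_frame("top")[:,:,::-1]
s=arm.get_state();print(s["eef_pos"],np.degrees(s["ee_rot"]),s["width"],s["force"])
for c in ("scene","top"):
  for n in ("level","leaf_handle","knob_grip","bubble_arc"): print(c,n,[(np.round(d["xy"],1).tolist(),round(d["score"],2)) for d in arm.spot_in(n,c)[:2]])
A=np.hstack([b[120:220,230:330],a[170:270,190:290]])
cv2.imwrite("pics/p7.png",cv2.resize(A,(800,400),interpolation=cv2.INTER_CUBIC))
```

```text
[ 0.5087 -0.0214  0.3667] [-179.9789   -4.3267    7.4927] 0.04647568094728794 [ 0.1583 -0.0695 -0.6752]
scene level [([273.1, 151.7], 0.64), ([224.8, 151.3], 0.62)]
scene leaf_handle [([262.5, 165.0], 0.56)]
scene knob_grip [([273.2, 163.4], 0.43)]
scene bubble_arc [([278.8, 138.9], 0.21)]
top level [([245.8, 236.8], 0.73), ([291.7, 127.3], 0.6)]
top leaf_handle [([240.1, 232.2], 0.74)]
top knob_grip []
top bubble_arc []
```

View pics/p7.png

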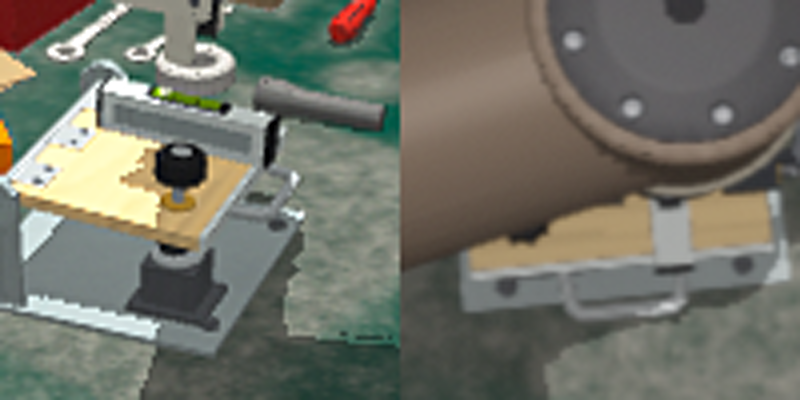

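>>> move_arm(deltas=[[-5.3,17.9,0,-0.11,0.84,0],[-5.3,17.9,0,-0.11,0.84,0],[-5.3,17.9,0,-0.11,0.84,0],[-5.3,17.9,0,-0.11,0.84,0],[-5.3,17.9,0,-0.11,0.84,0]], claw=90)

```text
t: 16.45
eef_pos: [0.4811, 0.0686, 0.3632]
ee_rot: [3.141, 0.005, 0.13]
force: [0.3, -0.4, 0.2]
width: 0.0564
```

>>> move_arm(deltas=[[0,0,-2,0,0,0],[0,0,-5,0,0,0],[0,0,0,0,0,0],[0,0,0,0,0,0],[0,0,0,0,0,0]])

```text
t: 16.87
eef_pos: [0.4816, 0.0674, 0.3563]
ee_rot: [3.141, 0.004, 0.13]
force: [-0.6, -0.6, -0.2]
width: 0.0571
```

Run:
```python
from h import *
np.set_printoptions(precision=4,suppress=True)
s=arm.get_state();print(s["eef_pos"],np.degrees(s["ee_rot"]),s["width"],s["force"],s["q"])
p=onz("scene",(275.2,157),.150);o=np.array([.627,.0272]);w=.1315;R=np.array([[np.cos(w),np.sin(w)],[-np.sin(w),np.cos(w)]])
print(p,R@(p[:2]-o))
```

```text
[0.4816 0.0674 0.3563] [179.982    0.2277   7.4222] 0.05707365181036157 [-0.5921 -0.5764 -0.2126] [ 0.5439  0.0868 -0.4614 -0.0015 -1.0264  1.1572]
[0.4771 0.0812 0.15  ] [-0.1416  0.0732]
```

>>> move_arm(deltas=[[0,0,-10,0,0,0],[0,0,-10,0,0,0],[0,0,-8,0,0,0],[0,0,-6,0,0,0],[0,0,0,0,0,0]])

```text
t: 17.28
eef_pos: [0.481, 0.0676, 0.3206]
ee_rot: [3.141, 0.007, 0.13]
force: [0.5, 1.0, 0.4]
width: 0.0569
```

>>> move_arm(deltas=[[0,0,-6,0,0,0],[0,0,-6,0,0,0],[0,0,-6,0,0,0],[0,0,-6,0,0,0],[0,0,-4,0,0,0]])

```text
t: 17.7
eef_pos: [0.4813, 0.0679, 0.2937]
ee_rot: [3.141, 0.004, 0.13]
force: [-0.1, 0.2, -0.1]
width: 0.0568
```

>>> move_arm(deltas=[[0,0,-1,0,0,0],[0,0,0,0,0,0],[0,0,0,0,0,0],[0,0,0,0,0,0],[0,0,0,0,0,0]], claw=140, squeeze=10)

```text
t: 18.12
eef_pos: [0.4816, 0.068, 0.2939]
ee_rot: [-3.141, 0.003, 0.13]
force: [0.0, 0.3, 0.0]
width: 0.0397
```

>>> move_arm(deltas=[[0,0,0,0,0,0],[0,0,0,0,0,0],[0,0,0,0,0,0],[0,0,0,0,0,0],[0,0,0,0,0,0]], claw=200)

```text
t: 18.53
eef_pos: [0.4815, 0.0686, 0.2939]
ee_rot: [-3.14, 0.003, 0.131]
force: [-2.5, 4.4, 2.5]
width: 0.0365
```

>>> move_arm(deltas=[[0,0,0,0,0,0],[0,0,0,0,0,0],[0,0,0,0,0,-3],[0,0,0,0,0,-5],[0,0,0,0,0,-5]], squeeze=35, claw=255)

```text
t: 18.95
eef_pos: [0.4816, 0.069, 0.2939]
ee_rot: [-3.139, 0.002, -0.1]
force: [-2.6, 7.7, 1.9]
width: 0.036
```

>>> move_arm(deltas=[[0,0,0,0,0,-5],[0,0,0,0,0,-5],[0,0,0,0,0,-5],[0,0,0,0,0,-5],[0,0,0,0,0,-5]])

```text
t: 19.37
eef_pos: [0.4822, 0.0696, 0.2941]
ee_rot: [-3.137, 0.003, -0.537]
force: [-1.1, 8.8, -1.2]
width: 0.0355
```

>>> move_arm(deltas=[[0,0,0,0,0,-5],[0,0,0,0,0,-5],[0,0,0,0,0,-5],[0,0,0,0,0,-5],[0,0,0,0,0,-5]])

```text
t: 19.78
eef_pos: [0.4828, 0.0698, 0.2942]
ee_rot: [-3.135, 0.005, -0.973]
force: [2.2, 10.2, -4.0]
width: 0.0359
```

>>> move_arm(deltas=[[0,0,0,0,0,-5],[0,0,0,0,0,-5],[0,0,0,0,0,-5],[0,0,0,0,0,0],[0,0,0,0,0,0]])

```text
t: 20.2
eef_pos: [0.4831, 0.0699, 0.2943]
ee_rot: [-3.135, 0.006, -1.231]
force: [4.6, 10.0, -5.8]
width: 0.0359
```

Run:
```python
from h import *
np.set_printoptions(precision=4,suppress=True)
b=arm.grab_frame("scene")[:,:,::-1]
s=arm.get_state();print(s["eef_pos"],np.degrees(s["ee_rot"]),s["width"],s["force"],s["moment"])
for n in ("level","bubble_arc"): print(n,[(np.round(d["xy"],1).tolist(),round(d["score"],2)) for d in arm.spot_in(n,"scene")[:2]])
A=cv2.resize(b[115:195,235:335],(600,480),interpolation=cv2.INTER_CUBIC)
cv2.imwrite("pics/p8.png",A)
```

```text
[0.4831 0.0699 0.2943] [-179.6186    0.3446  -70.52  ] 0.035626978307238856 [ 4.2676  9.4966 -4.1839] [ 3.6445 -1.5735 -0.0775]
level [([275.3, 153.2], 0.61), ([223.5, 153.1], 0.47)]
bubble_arc []
```

View pics/p8.png

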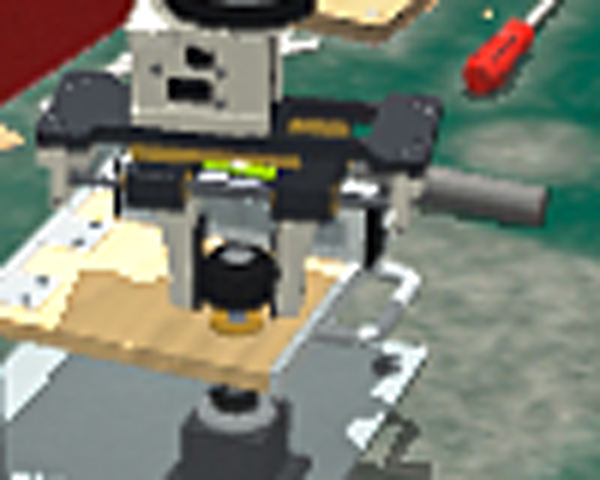

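>>> move_arm(deltas=[[0,0,0,0,0,0],[0,0,0,0,0,0],[0,0,0,0,0,0],[0,0,10,0,0,0],[0,0,20,0,0,0]], claw=90)

```text
t: 20.77
eef_pos: [0.4805, 0.0673, 0.3224]
ee_rot: [3.137, 0.003, -1.232]
force: [-0.6, -0.2, 0.5]
width: 0.056
```

>>> move_arm(deltas=[[0,0,30,0,0,0],[0,15,30,0,0,0],[0,30,20,0,0,0],[0,35,0,0,0,0],[0,35,0,0,0,0]])

```text
t: 21.18
eef_pos: [0.4813, 0.1835, 0.4065]
ee_rot: [-3.138, 0.005, -1.233]
force: [0.5, -0.8, -0.9]
width: 0.0568
```

>>> move_arm(deltas=[[0,35,0,0,0,0],[0,35,0,0,0,0],[0,30,0,0,0,0],[0,0,0,0,0,0],[0,0,0,0,0,0]])

```text
t: 21.6
eef_pos: [0.4812, 0.2841, 0.4037]
ee_rot: [3.141, 0.003, -1.229]
force: [0.3, -0.8, -0.3]
width: 0.0562
```

Run:
```python
from h import *
np.set_printoptions(precision=4,suppress=True)
b=arm.grab_frame("scene")[:,:,::-1];a=arm.grab_frame("top")[:,:,::-1]
cv2.imwrite("pics/s9.png",b);cv2.imwrite("pics/t9.png",a)
s=arm.get_state();print(s["eef_pos"],np.degrees(s["ee_rot"]))
for c in ("scene","top"):
  for n in ("level","leaf_handle","bubble_arc"): print(c,n,[(np.round(d["xy"],1).tolist(),round(d["score"],2)) for d in arm.spot_in(n,c)[:2]])
A=cv2.resize(b[120:190,240:310],(400,400),interpolation=cv2.INTER_CUBIC);B=cv2.resize(a[175:245,220:290],(400,400),interpolation=cv2.INTER_CUBIC)
cv2.imwrite("pics/p9.png",np.hstack([A,B]))
```

```text
[0.4813 0.2824 0.4038] [179.9731   0.1842 -70.5272]
scene level [([276.5, 153.8], 0.78), ([228.5, 156.6], 0.52)]
scene leaf_handle [([268.2, 166.8], 0.59)]
scene bubble_arc []
top level [([255.5, 207.3], 0.97), ([284.2, 129.5], 0.9)]
top leaf_handle [([236.3, 203.3], 0.87), ([220.6, 222.8], 0.31)]
top bubble_arc [([240.1, 208.1], 0.55)]
```

View pics/p9.png

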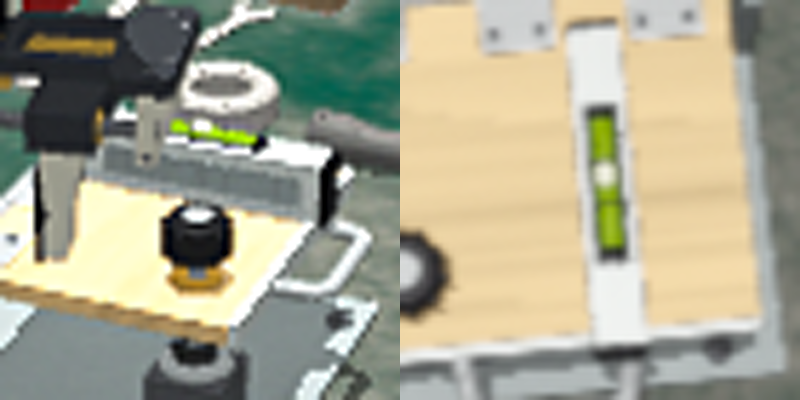

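```bash
cat >> h.py <<'E'
def prof(img,p0,p1,n=60,hw=1.0):
    p0,p1=np.array(p0,float),np.array(p1,float);d=(p1-p0);nn=np.array([-d[1],d[0]])/np.linalg.norm(d)
    t=np.linspace(0,1,n);acc=0
    for k in np.linspace(-hw,hw,5):
        q=(p0+np.outer(t,d)+k*nn).astype(np.float32)
        acc=acc+cv2.remap(img.astype(np.float32),q[None,:,0],q[None,:,1],cv2.INTER_LINEAR)[0]
    return acc/5
E
python3 - <<'E'
from h import *
a=cv2.imread("pics/t9.png");b=cv2.imread("pics/s9.png")
T=lambda u,v:(220+(u-400)/5.714-.4,175+v/5.714-.4);S=lambda u,v:(240+u/5.714-.4,120+v/5.714-.4)
for n,i,p,q in(("top",a,T(600,95),T(613,268)),("scene",b,S(160,123),S(275,144))):
    r=prof(i,p,q,40,.6 if n=="top" else .3);print(n,np.linalg.norm(np.subtract(p,q)));print("B",r[:,0].astype(int).tolist());print("G",r[:,1].astype(int).tolist())
o=np.array([.627,.0272]);w=.1315
print([np.round(proj("top",(*(o+np.array([[np.cos(w),-np.sin(w)],[np.sin(w),np.cos(w)]])@[x,-.034]),.145)),2) for x in(-.077,-.108,-.139)])
E
```

```text
top 30.36187464631583
B [232, 222, 154, 92, 51, 34, 14, 4, 4, 10, 15, 18, 23, 40, 75, 135, 186, 212, 212, 201, 150, 87, 37, 19, 34, 29, 25, 28, 33, 34, 36, 34, 28, 27, 35, 48, 71, 125, 186, 222]
G [235, 225, 156, 97, 79, 112, 159, 169, 171, 171, 172, 171, 171, 168, 163, 177, 211, 229, 230, 225, 201, 182, 171, 163, 144, 159, 174, 178, 180, 180, 180, 179, 177, 168, 120, 79, 72, 125, 187, 224]
scene 20.45881485482768
B [126, 134, 131, 111, 52, 9, 2, 7, 15, 40, 82, 127, 167, 169, 159, 145, 128, 75, 22, 14, 13, 10, 2, 0, 0, 0, 0, 0, 3, 13, 17, 12, 8, 19, 34, 59, 107, 190, 238, 243]
G [132, 142, 142, 152, 189, 219, 228, 228, 224, 206, 169, 176, 217, 229, 224, 223, 224, 225, 229, 229, 229, 217, 206, 220, 231, 223, 221, 226, 231, 233, 233, 202, 150, 62, 16, 50, 104, 190, 240, 246]
[array([255.01, 195.17]), array([256.13, 207.1 ]), array([257.27, 219.19])]
```

The top view shows the bubble about 3 mm toward the hinge: bubble at (603,174) in the crop, lines at rows 158 and 202. That needs about 16° more clockwise.

>>> move_arm(deltas=[[0.4,-30,0,0,0,0],[0.4,-30,0,0,0,0],[0.4,-30,0,0,0,0],[0.4,-30,0,0,0,0],[0.4,-30,0,0,0,0]])

```text
t: 22.42
eef_pos: [0.4832, 0.1312, 0.4038]
ee_rot: [-3.141, 0.004, -1.231]
force: [1.0, 0.1, 0.5]
width: 0.0567
```

>>> move_arm(deltas=[[0,-30,0,0,0,0],[0,-31,0,0,0,0],[0,0,-15,0,0,0],[0,0,-20,0,0,0],[0,0,-20,0,0,0]])

```text
t: 22.83
eef_pos: [0.4834, 0.0708, 0.3487]
ee_rot: [-3.139, 0.004, -1.233]
force: [0.6, 0.3, 0.3]
width: 0.0566
```

>>> move_arm(deltas=[[0,0,-20,0,0,0],[0,0,-20,0,0,0],[0,0,-9,0,0,0],[0,0,-5,0,0,0],[0,0,0,0,0,0]])

```text
t: 23.25
eef_pos: [0.4834, 0.0717, 0.2941]
ee_rot: [3.14, 0.003, -1.231]
force: [0.3, 0.3, -0.7]
width: 0.0566
```

>>> move_arm(deltas=[[0,0,0,0,0,0],[0,0,0,0,0,0],[0,0,0,0,0,0],[0,0,0,0,0,0],[0,0,0,0,0,0]], claw=200, squeeze=15)

```text
t: 23.67
eef_pos: [0.4836, 0.0721, 0.2953]
ee_rot: [-3.14, 0.004, -1.231]
force: [-0.9, 0.6, 3.8]
width: 0.0358
```

>>> move_arm(deltas=[[0,0,0,0,0,0],[0,0,0,0,0,0],[0,0,0,0,0,0],[0,0,0,0,0,0],[0,0,0,0,0,0]], squeeze=30)

```text
t: 24.08
eef_pos: [0.4837, 0.0721, 0.2953]
ee_rot: [-3.14, 0.004, -1.231]
force: [-1.8, 0.5, 6.0]
width: 0.0359
```

Well centred. Turn 16°, release, move away and look.

>>> move_arm(deltas=[[0,0,0,0,0,-4],[0,0,0,0,0,-4],[0,0,0,0,0,-4],[0,0,0,0,0,-4],[0,0,0,0,0,0]])

```text
t: 24.5
eef_pos: [0.4841, 0.0722, 0.2953]
ee_rot: [-3.139, 0.004, -1.513]
force: [1.9, 0.6, 3.8]
width: 0.0358
```

>>> move_arm(deltas=[[0,0,0,0,0,0],[0,0,0,0,0,0],[0,0,0,0,0,0],[0,0,0,0,0,0],[0,0,0,0,0,0]])

```text
t: 24.92
eef_pos: [0.4842, 0.0722, 0.2952]
ee_rot: [-3.14, 0.004, -1.508]
force: [2.3, 0.5, 5.3]
width: 0.0361
```

>>> move_arm(deltas=[[0,0,0,0,0,0],[0,0,0,0,0,0],[0,0,0,0,0,0],[0,0,10,0,0,0],[0,0,20,0,0,0]], claw=90)

```text
t: 25.33
eef_pos: [0.4824, 0.0715, 0.3229]
ee_rot: [3.136, 0.002, -1.51]
force: [-0.1, 0.4, -0.1]
width: 0.0563
```

>>> move_arm(deltas=[[0,0,30,0,0,0],[0,15,30,0,0,0],[0,30,20,0,0,0],[0,35,0,0,0,0],[0,35,0,0,0,0]])

```text
t: 25.75
eef_pos: [0.4832, 0.1877, 0.4071]
ee_rot: [-3.139, 0.006, -1.511]
force: [0.6, -0.4, -0.8]
width: 0.0567
```

>>> move_arm(deltas=[[0,35,0,0,0,0],[0,35,0,0,0,0],[0,30,0,0,0,0],[0,0,0,0,0,0],[0,0,0,0,0,0]], claw=255)

```text
t: 26.17
eef_pos: [0.483, 0.2883, 0.4043]
ee_rot: [3.14, 0.003, -1.508]
force: [-0.5, -0.5, -0.5]
width: 0.0289
```

Run:
```python
from h import *
np.set_printoptions(precision=4,suppress=True)
b=arm.grab_frame("scene")[:,:,::-1];a=arm.grab_frame("top")[:,:,::-1]
cv2.imwrite("pics/s10.png",b);cv2.imwrite("pics/t10.png",a)
s=arm.get_state();print(s["eef_pos"],np.degrees(s["ee_rot"]),s["q"],s["width"])
T=lambda u,v:(220+(u-400)/5.714-.4,175+v/5.714-.4);S=lambda u,v:(240+u/5.714-.4,120+v/5.714-.4)
for n,i,p,q in(("top",a,T(600,95),T(613,268)),("scene",b,S(160,123),S(275,144))):
    r=prof(i,p,q,40,.6 if n=="top" else .3);print(n);print("B",r[:,0].astype(int).tolist());print("G",r[:,1].astype(int).tolist())
A=cv2.resize(b[120:190,240:310],(400,400),interpolation=cv2.INTER_CUBIC);B=cv2.resize(a[175:245,220:290],(400,400),interpolation=cv2.INTER_CUBIC)
cv2.imwrite("pics/p10.png",np.hstack([A,B]))
```

```text
[0.4832 0.2865 0.4046] [179.957    0.1685 -86.5102] [ 0.8827  0.1731 -0.2407 -0.0028 -1.1553 -0.8207] 0.0210428441640036
top
B [232, 221, 145, 83, 44, 27, 9, 3, 3, 8, 15, 17, 24, 35, 49, 83, 140, 187, 212, 213, 201, 161, 103, 43, 34, 27, 24, 26, 31, 34, 34, 31, 28, 29, 38, 50, 77, 146, 209, 234]
G [234, 224, 147, 93, 84, 122, 160, 169, 170, 170, 172, 170, 169, 162, 150, 173, 196, 216, 230, 232, 225, 204, 181, 163, 143, 160, 174, 177, 178, 179, 180, 179, 177, 167, 113, 73, 78, 147, 211, 236]
scene
B [133, 134, 134, 128, 103, 67, 30, 9, 7, 11, 17, 51, 96, 122, 132, 123, 115, 86, 51, 24, 12, 18, 25, 18, 1, 0, 0, 0, 1, 3, 10, 32, 45, 38, 41, 87, 150, 219, 255, 255]
G [144, 144, 143, 146, 157, 176, 203, 219, 221, 208, 188, 197, 223, 226, 217, 210, 207, 209, 215, 196, 171, 176, 191, 210, 221, 217, 215, 213, 215, 219, 209, 134, 70, 39, 30, 82, 150, 219, 255, 255]
```

View pics/p10.png

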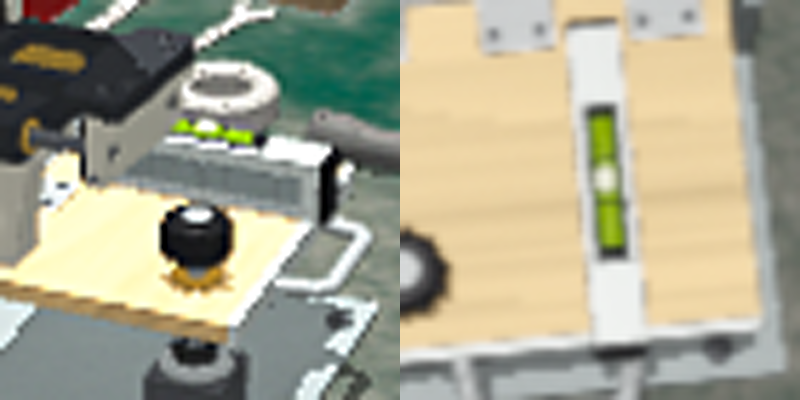

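>>> move_arm(deltas=[[6.4,-20,0,0,0,6.27],[6.4,-20,0,0,0,6.27],[6.4,-20,0,0,0,6.27],[6.4,-20,0,0,0,6.27],[6.4,-20,0,0,0,6.27]], claw=255, squeeze=20)

```text
t: 26.68
eef_pos: [0.5153, 0.1846, 0.4051]
ee_rot: [-3.141, 0.004, -0.959]
force: [0.1, 0.5, 0.2]
width: 0.0002
```

>>> move_arm(deltas=[[6.4,-20,0,0,0,6.27],[6.4,-20,0,0,0,6.27],[6.4,-20,0,0,0,6.27],[6.4,-20,0,0,0,6.27],[6.4,-20,0,0,0,6.27]])

```text
t: 27.1
eef_pos: [0.5471, 0.0845, 0.4051]
ee_rot: [-3.141, 0.004, -0.412]
force: [0.8, -0.4, -1.0]
width: 0.0003
```

>>> move_arm(deltas=[[6.4,-20,0,0,0,6.27],[6.4,-20,0,0,0,6.27],[6.4,-20,0,0,0,6.27],[6.4,-20,0,0,0,6.27],[6.4,-20,0,0,0,6.27]])

```text
t: 27.52
eef_pos: [0.5789, -0.0154, 0.4051]
ee_rot: [-3.142, 0.003, 0.135]
force: [-0.0, 0.6, 0.0]
width: 0.0003
```

>>> move_arm(deltas=[[0,0,-20,0,0,0],[0,0,-20,0,0,0],[0,0,-15,0,0,0],[0,0,-10,0,0,0],[0,0,0,0,0,0]])

```text
t: 27.93
eef_pos: [0.5784, -0.0142, 0.3377]
ee_rot: [3.141, 0.007, 0.13]
force: [-0.7, 0.6, -0.7]
width: 0.001
```

Now slow descent to contact (expected near TCP z = 0.323).

>>> move_arm(deltas=[[0,0,-3,0,0,0],[0,0,-3,0,0,0],[0,0,-2,0,0,0],[0,0,-2,0,0,0],[0,0,0,0,0,0]])

```text
t: 28.35
eef_pos: [0.5794, -0.013, 0.3296]
ee_rot: [-3.141, 0.003, 0.131]
force: [0.1, -0.4, -0.2]
width: 0.0006
```

>>> move_arm(deltas=[[0,0,-1,0,0,0],[0,0,0,0,0,0],[0,0,-1,0,0,0],[0,0,0,0,0,0],[0,0,0,0,0,0]])

```text
t: 28.77
eef_pos: [0.5795, -0.013, 0.3275]
ee_rot: [-3.142, 0.004, 0.131]
force: [-0.2, -0.8, -0.2]
width: 0.0005
```

>>> move_arm(deltas=[[0,0,-1,0,0,0],[0,0,0,0,0,0],[0,0,-1,0,0,0],[0,0,0,0,0,0],[0,0,0,0,0,0]])

```text
t: 29.18
eef_pos: [0.5795, -0.0131, 0.3255]
ee_rot: [-3.142, 0.004, 0.131]
force: [0.8, 0.3, -0.2]
width: 0.001
```

>>> move_arm(deltas=[[0,0,-1,0,0,0],[0,0,0,0,0,0],[0,0,0,0,0,0],[0,0,0,0,0,0],[0,0,0,0,0,0]])

```text
t: 29.6
eef_pos: [0.5795, -0.0131, 0.3246]
ee_rot: [-3.142, 0.004, 0.131]
force: [-0.4, 0.4, -0.2]
width: 0.0004
```

>>> move_arm(deltas=[[0,0,-1,0,0,0],[0,0,0,0,0,0],[0,0,0,0,0,0],[0,0,0,0,0,0],[0,0,0,0,0,0]])

```text
t: 30.02
eef_pos: [0.5795, -0.013, 0.3235]
ee_rot: [-3.142, 0.004, 0.131]
force: [1.3, -0.3, 0.8]
width: 0.0006
```

>>> move_arm(deltas=[[0,0,-0.5,0,0,0],[0,0,0,0,0,0],[0,0,0,0,0,0],[0,0,0,0,0,0],[0,0,0,0,0,0]])

```text
t: 30.43
eef_pos: [0.5795, -0.0131, 0.3231]
ee_rot: [-3.142, 0.003, 0.131]
force: [-0.2, 0.8, 0.5]
width: 0.0003
```

>>> move_arm(deltas=[[0,0,-0.5,0,0,0],[0,0,0,0,0,0],[0,0,0,0,0,0],[0,0,0,0,0,0],[0,0,0,0,0,0]])

```text
t: 30.85
eef_pos: [0.5795, -0.0131, 0.323]
ee_rot: [3.141, 0.003, 0.131]
force: [-1.1, 0.0, 4.2]
width: 0.0004
```

>>> move_arm(deltas=[[0,0,-0.5,0,0,0],[0,0,0,0,0,0],[0,0,0,0,0,0],[0,0,0,0,0,0],[0,0,0,0,0,0]])

```text
t: 31.27
eef_pos: [0.5795, -0.0131, 0.323]
ee_rot: [3.141, 0.003, 0.131]
force: [-3.4, 0.4, 8.8]
width: 0.0006
```

>>> move_arm(deltas=[[0,0,0,0,0,0],[0,0,0,0,0,0],[0,0,0,0,0,0],[0,0,0,0,0,0],[0,0,0,0,0,0]])

```text
t: 31.68
eef_pos: [0.5795, -0.0131, 0.323]
ee_rot: [3.141, 0.003, 0.131]
force: [-3.7, -0.0, 8.7]
width: 0.0006
```

Run:
```python
from h import *
np.set_printoptions(precision=4,suppress=True)
b=arm.grab_frame("scene")[:,:,::-1];a=arm.grab_frame("top")[:,:,::-1]
cv2.imwrite("pics/s11.png",b);cv2.imwrite("pics/t11.png",a)
s=arm.get_state();print(s["eef_pos"],s["force"])
S=lambda u,v:(240+u/5.714-.4,120+v/5.714-.4)
r=prof(b,S(160,123),S(275,144),40,.3);print("B",r[:,0].astype(int).tolist());print("G",r[:,1].astype(int).tolist())
A=cv2.resize(b[120:190,240:310],(400,400),interpolation=cv2.INTER_CUBIC);B=cv2.resize(a[175:245,220:290],(400,400),interpolation=cv2.INTER_CUBIC)
cv2.imwrite("pics/p11.png",np.hstack([A,B]))
```

```text
[ 0.5795 -0.0131  0.323 ] [-3.6786  0.9877  8.8205]
B [7, 4, 2, 0, 0, 0, 2, 4, 5, 8, 11, 33, 63, 89, 110, 111, 105, 82, 51, 26, 14, 18, 24, 17, 1, 0, 0, 0, 1, 4, 11, 32, 46, 39, 41, 80, 139, 206, 246, 252]
G [108, 143, 140, 137, 137, 135, 132, 130, 128, 119, 107, 121, 151, 171, 181, 183, 181, 195, 219, 203, 176, 184, 204, 219, 222, 217, 215, 215, 219, 223, 212, 136, 71, 42, 31, 76, 140, 208, 247, 253]
```

View pics/p11.png

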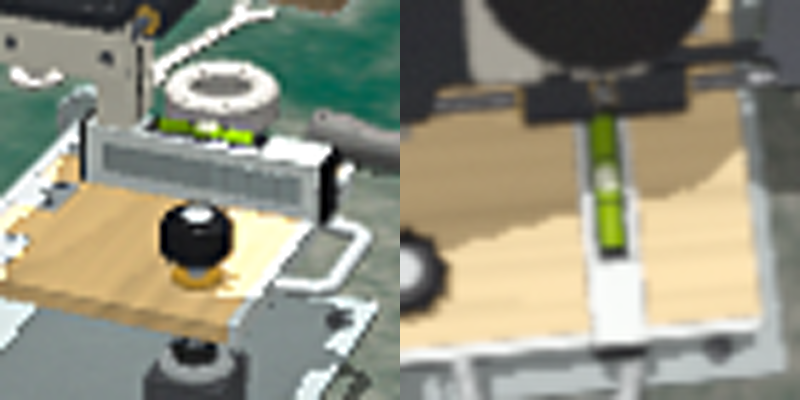

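```bash
python3 -c "
from station import arm
s=arm.get_state();print(s['t'],s['force'],s['eef_pos']);print(arm.job_done())"
```

```text
31.7833 [-3.67857992  0.98766506  8.82048959] [ 0.57946676 -0.01308419  0.32296311]
the job is handed in; nothing more can be done
None
```

I finished the task and handed it in at t ≈ 31.8 s; no verdict was reported.

**What I did:**
- I pulled the leaf down by its handle until it sank onto its foot.
- I set the aluminium level lengthwise on the leaf, between the hinge plates. The orange look-alike was not touched.
- I turned the knob about 78° and then 16° clockwise, checking the bubble after each turn.
- I then pressed the closed fingertips on the hinge end of the level's top.

**Last checks:**
- **Press:** the measured downward push was 8.8 N. With the level's weight, that puts about 12 N on the leaf. It was steady, along with a sideways force of about 3.7 N that held constant.
- **Bubble:** it stood between the two lines, about 1 mm or less from the middle by my reading of the pressed views. In the top view before pressing, the two line marks put it 1 mm off and the vial ends 2 mm off. Both are within the 4.5 mm limit.
- **Hand:** it was clear of the leaf and the knob in both views.
- **Bystanders:** the torch and ring looked unmoved in the views. The tub was out of the last crops, but the arm never went near it.

**One disagreement:** an early two-camera fix on the knob was off by 14 mm. I used the position from the bracket geometry instead, and the light, centred grip confirmed it.

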